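Nip a book in the bench press

TASK

Load and close the book press: push the book, which sticks out at the front, straight in under the platen until it sits square against the back gauge, then wind the platen down by pushing the spokes of the capstan round, one after another, clockwise seen from above. Stop when the book is firmly nipped but not crushed, about an eighth of a turn after the platen first bites and the capstan begins to stiffen. Be gentle with the book and the press, and leave the jar, spools and loupe around it alone.

Things in the scene. Friction and masses are not known exactly. Their poses are not given: they have to be found in the camera images.
- press: Bench nipping press, grey cast frame, fixed: base 224 x 224 mm, two round columns (21 mm thick, at x = 0, y = +-93 mm), a yoke (cross-beam) on them and an open front. Origin: centre of the underside, on the screw axis; x points from its front (robot's side) to its back, y left, z up. The bed, where the book lies, is 34 mm above the origin; it ends in front at x = -110 mm.
- gauge (a point): Back gauge: a low dark steel bar across the back of the bed, 150 mm wide, 16 mm high. The point is the middle of the lower edge of its front face: 100 mm behind the screw axis, on the bed. Axes as the press.
- yoke (a point): Middle of the top of the yoke, on the screw axis, 158 mm above the press's origin. The yoke is 40 mm deep (x) and 224 mm wide (y); a boss round the screw and two nuts at y = +-93 mm stand up to 13 mm above this point. Axes as the press.
- platen: Flat pressing plate, 154 mm (x) by 140 mm (y), 17 mm thick, on the end of the screw, guided by the columns. Origin: middle of its lower face; axes as the press. At the start its lower face is 74 to 78 mm above the press's origin; it comes down 25 mm per full turn of the capstan (3.98 mm per rad). The screw holds wherever it is left; the platen cannot be pushed down by hand.
- capstan (a joint): Capstan angle (rad), growing clockwise seen from above, which lowers the platen: its lower face is 82 mm - 3.98 mm x angle above the press's origin. At angle q the spokes point along -q + k x 90 deg, counter-clockwise from the press's +x. Turning it free takes 0.39 N m; once the platen bites, 0.42 N m more per rad. A finger at rest against a spoke after a push feels only about 0.1 N m when free.
- hub (a point): On the screw axis at the height of the spokes' centre lines, 132 mm above the platen's lower face (goes down with it); x and y axes along spokes. Four level steel spokes, 13 mm thick, bare from 34 to 92 mm from the axis, each ending in a 28 mm ball centred at 106 mm. Hub radius 28 mm; its top is 22 mm above this point.
- book: Closed cloth-bound book, 195 mm long (its x, front to back), 140 mm wide (y), 29 to 38 mm thick: this varies and is not reported. Origin: centre of its underside; 0.65 kg. It lies on the bed 30 to 55 mm too far out to the front, a little askew; home, its back edge touches the gauge and its origin is at x = +2.5 mm of the press. Springy: about 26 N per mm of platen travel once bitten.
- glue_jar: Bystander: glass paste jar, 62 mm wide and high, standing on the bench to the right of the press. Origin: centre of its underside.
- thread_a: Bystander: spool of linen thread, 33 mm wide, 40 mm high, standing on the bench to the left of the press. Origin: centre of its underside.
- thread_b: Bystander: second spool of thread, the same size, to the left of the press, nearer the robot. Origin: centre of its underside.
- folding_loupe: Bystander: folded linen loupe, 42 x 42 x 10 mm, on the bench in front of the press on the right. Origin: centre of its underside.

How it is judged (in metres and radians):
On the way, in this order (a step that is already met when the one before it is completed fails the run):
1. the book lies fully home and square against the back gauge, not yet pressed (x of book in the frame of press above -0.004 m and angle between the x axis of book and the x axis of press, either way round below 0.06 rad and contact force between platen and book below 5 N), for 0.2 s.
2. the platen, wound down by the capstan, bites on the book (contact force between platen and book above 45 N), for 0.2 s.
At the end, for the whole second after the job is handed in: The book is home (origin no more than 6.5 mm short of the back gauge position, within 20 mm sideways of the press's middle, turned less than 0.06 rad), the platen presses on it with 45 to 130 N (about 0.07 to 0.19 turn after first touch), and the capstan stands still (x of book in the frame of press above -0.004 m and angle between the x axis of book and the x axis of press, either way round below 0.06 rad and y of book in the frame of press between -0.02 and 0.02 m and contact force between platen and book between 45 and 130 N and velocity of joint capstan between -0.05 and 0.05 rad/s).
It fails at once if the book is crushed: the platen presses on it with more than 180 N (contact force between platen and book above 180 N).
It fails at once if the press is forced: the robot pushes on the press or its capstan with more than 35 N (contact force between any of the fingers, the arm and press above 35 N).
It fails at once if the book is shoved with more than 40 N (contact force between any of the fingers, the arm and book above 40 N).
It fails at once if a bystander is shifted by more than 20 mm (distance of any of glue_jar, thread_a, thread_b, folding_loupe from where it was at the start of the episode above 0.02 m).
It also fails if it takes over 72 s, if anything falls off the work surface, if the arm or the gripper's body presses on something with over 40 N, if the wrist force passes 120 N, or if a joint passes its speed limit or range.

ROBOT

A 7-joint arm with a two-finger parallel gripper is mounted at the origin on the work surface; the furniture and walls round the work are solid. World frame = base frame: x ahead of the robot, y to its left, z up, the work surface at z = 0. Lengths are in m, angles in degrees, forces in N, time in s.
With the tool pointing down it reaches from about 0.35 to 0.9 m from the base axis. Payload 19.9 kg.
Tool frame: the origin (TCP) lies at the very end of the fingers, on their centre line; the grasp point (between the pads) lies 19 mm behind it; z points along the fingers, y is the line along which they close (so a half turn about z gives the same grasp; the last joint's range is limited). The gripper opens to 85 mm and grips with 20 to 120 N. Pads are 22 mm wide; open, the fingers measure 114 mm over their backs; the gripper's body (76 mm by 85 mm) begins 54 mm behind the grasp point. The pads swing forward as they close: fully open they stand 13 mm farther back than shut.
Start: joints at [-77.435, 23.915, -0.59, 92.452, 0.269, 63.638, -3.037], TCP at [0.161, 0.604, 0.208] pointing down, gripper open.
Joint ranges: [-161.28, 161.28], [-22.2, 115.67], [-73.04, 71.86], [3.21, 147.25], [-68.34, 248.33], [10.77, 114.83], [-161.83, 161.83]. Speed limits (degrees/s): [108.29, 108.29, 136.94, 136.94, 172.46, 172.46, 172.46].

INTERFACE

Orientations are given as a 3x3 rotation matrix whose columns are the frame's x, y, z axes.
In Python, from bench import monitor, vision, order gives the robot as it stands.
- The arm moves only by the shell command python3 -m creep 'ROWS' [FORCE]. ROWS is a JSON object of lists of equal length, an entry for each row: "travel": the shift along the tool's x, y, z in mm, a list of three; "roll": the turn about the tool's z in degrees; "hand": the closure, from 0 (fully open) to 1 (shut). In form: {"travel": [[tx, ty, tz], ...], "roll": [roll, ...], "hand": [hand, ...]}. A call has 1 to 12 rows; each row is the pose to reach, as a shift and turn from the pose commanded when the call began, along the tool's axes at that moment; what a row does not reach only later rows make up. A row lasts 1/8 s, in which the tool goes at most 62.5 mm and 10.7 degrees, less where a joint would pass 70% of its speed; a pose out of reach is approached as far as the arm can. A call with a gripper value outside its range is refused whole. The fingers move at their own pace and stop on an object; FORCE is the grip in N (left out, the last holds). Time passes only in rows, so rows that repeat a pose let the fingers close. It gives the time, the measured TCP pose, the force, the opening and the grip force at its end, in the units of the state.
- monitor.get_state(): the state, without advancing time (a new reading comes with each control period).
- vision.snapshot(name): name is "scene" or "side" or "wrist"; returns a dict with "color" (420x560x3 uint8, red, green, blue), "vfov" (degrees; the focal length in pixels is half the picture's height over the tangent of half this angle, whatever the lens; pixels are square), "cx", "cy" (the principal point, pixels), "cam_to_world" (4x4, takes a point from camera to world coordinates). Camera axes: x right, y down, z forward; pixel columns grow to the right and rows downward; lengths in m; the calibration is good to about 2 mm. The wrist camera is an equidistant fisheye: a pixel r from the principal point sees the ray r / f radians off the axis. A picture is of the moment at which its call begins. There is no depth.
- order.close_job(): hands the job in; it is judged then, once.
The state is a dict: "time": time; "q": joint angles; "joint_velocities": joint speeds; "joint_torque": joint torques, N m; "eef_pos": TCP position; "tool_rot": TCP orientation; "ft_force": force on the tool from outside, world axes, zero at the start; "torque": the same for the moment, N m; "opening": opening from 0.0 (shut) to 1.0 (fully open); "grip_force": force on a finger pad.
Only numpy, scipy, OpenCV 4.12 (cv2) and the standard library are available. Lean on these libraries where they do the work, as an engineer would, in place of code of your own. Each camera call takes 0.05 s, during which the arm holds its last target. There are 200 camera calls.

## Working session

There is one attempt and no reset: what is moved stays moved. The work goes in short steps, Python scripts to look and compute and a shell command to move; the robot and the scene stay as the last step left them, time stands still between calls to the robot, and variables do not carry over. Pictures are saved under pics/ and viewed, at most 10 in all, crops included, and the job is handed in when it is done.

```bash
mkdir -p pics
python3 - <<'E'
from bench import monitor, vision
import cv2,numpy as np,json
s=monitor.get_state();print({k:np.round(v,3).tolist() for k,v in s.items()})
for n in ("scene","side"):
    v=vision.snapshot(n);cv2.imwrite(f"pics/{n}0.png",v["color"][:,:,::-1]);
    print(n,v["vfov"],v["cx"],v["cy"],np.round(v["cam_to_world"],4).tolist())
E
```

```text
{'time': 0.0, 'q': [-77.435, 23.949, -0.591, 92.487, 0.269, 63.639, -3.036], 'joint_velocities': [0.098, -0.001, -0.013, 0.011, -0.028, 0.023, -0.139], 'joint_torque': [-0.002, -86.444, 0.678, -43.492, 0.019, 0.007, 0.0], 'eef_pos': [0.161, 0.603, 0.208], 'tool_rot': [[-0.966, 0.258, -0.0], [0.258, 0.966, -0.001], [-0.0, -0.001, -1.0]], 'ft_force': [-0.766, 0.004, 0.307], 'torque': [-0.004, 0.024, -0.014], 'grip_force': 0.0, 'opening': 0.998}
scene 47.978767849417785 278.74996616162565 212.07610158650687 [[0.4504, -0.6021, 0.6593, -0.0301], [-0.8927, -0.2923, 0.343, -0.325], [-0.0138, -0.743, -0.6691, 0.7453], [0.0, 0.0, 0.0, 1.0]]
side 57.51062039292723 278.4589555832618 209.3992973583409 [[-0.3209, -0.807, 0.4957, 0.1226], [-0.947, 0.2669, -0.1785, 0.1111], [0.0118, -0.5267, -0.85, 0.8836], [0.0, 0.0, 0.0, 1.0]]
```

View pics/scene0.png

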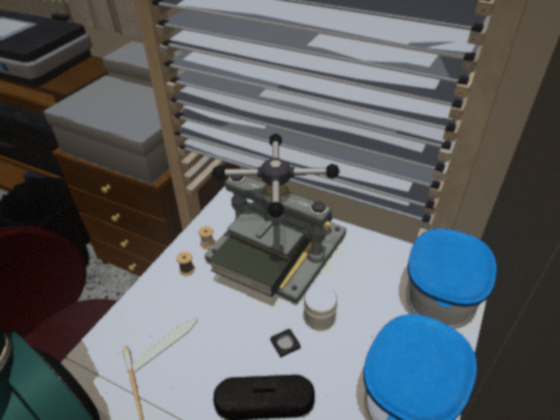

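View pics/side0.png

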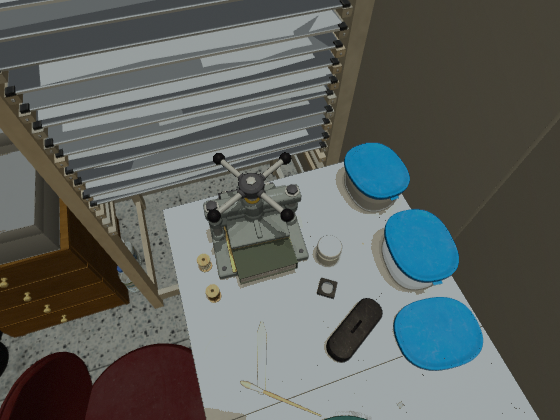

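The pictures show the press with its book. Capstan balls are near (276,140), (333,171), (276,210), (219,173) in scene and (219,158), (286,158), (288,215), (214,216) in side. The jar is to the right and the spools to the left.

```bash
cat > h.py <<'E'
from bench import monitor, vision
import cv2,numpy as np
def ray(v,p):
    f=v["color"].shape[0]/2/np.tan(np.radians(v["vfov"]/2)); T=np.array(v["cam_to_world"])
    d=T[:3,:3]@np.array([(p[0]-v["cx"])/f,(p[1]-v["cy"])/f,1]); return T[:3,3],d/np.linalg.norm(d)
def proj(v,P):
    f=v["color"].shape[0]/2/np.tan(np.radians(v["vfov"]/2)); T=np.array(v["cam_to_world"])
    c=(np.asarray(P)-T[:3,3])@T[:3,:3]; return c[...,:2]/c[...,2:]*f+[v["cx"],v["cy"]]
def plane(v,p,z):
    o,d=ray(v,p); return o+d*(z-o[2])/d[2]
def tri(rs):
    A=sum(np.eye(3)-np.outer(d,d) for o,d in rs); b=sum((np.eye(3)-np.outer(d,d))@o for o,d in rs)
    x=np.linalg.solve(A,b); return x,max(np.linalg.norm(np.cross(x-o,d)) for o,d in rs)
E
python3 - <<'E'
from h import *
S=vision.snapshot("scene");D=vision.snapshot("side")
def refine(v,p,r=11):
    g=v["color"].max(2);x0,y0=p[0]-r,p[1]-r
    c=g[y0:y0+2*r,x0:x0+2*r]; m=(c<45).astype(np.uint8)
    m=cv2.morphologyEx(m,cv2.MORPH_OPEN,np.ones((5,5),np.uint8))
    n,l,st,ce=cv2.connectedComponentsWithStats(m)
    if n<2:return np.array(p,float),0
    i=1+np.argmax(st[1:,4]);return ce[i]+[x0,y0],st[i,4]
a=[refine(S,p) for p in [(276,140),(333,171),(276,210),(219,173)]]
b=[refine(D,p) for p in [(219,158),(286,158),(288,215),(214,216)]]
print(a,b)
# correspond: try cyclic shifts
for k in range(4):
    r=[tri([ray(S,a[i][0]),ray(D,b[(i+k)%4][0])]) for i in range(4)]
    print(k,[ (x.round(4).tolist(),round(e,4)) for x,e in r])
for n,v,(x,y,w,h) in (("s",S,(190,125,170,185)),("d",D,(185,145,170,160))):
    cv2.imwrite(f"pics/{n}c.png",cv2.resize(v["color"][y:y+h,x:x+w,::-1],None,fx=3.2,fy=3.2,interpolation=cv2.INTER_CUBIC))
E
```

```text
[(array([276., 140.]), 0), (array([331.99047619, 171.14285714]), np.int32(105)), (array([274.71559633, 209.61926606]), np.int32(218)), (array([217.43636364, 175.8       ]), np.int32(220))] [(array([217.4047619 , 157.45238095]), np.int32(84)), (array([285.62352941, 157.23529412]), np.int32(85)), (array([286.88888889, 214.6       ]), np.int32(135)), (array([213.22857143, 215.8       ]), np.int32(140))]
0 [([0.6929, 0.0554, 0.2074], np.float64(0.0012)), ([0.6402, -0.0897, 0.2122], np.float64(0.0)), ([0.4975, -0.0425, 0.2119], np.float64(0.0004)), ([0.5449, 0.1017, 0.2045], np.float64(0.0012))]
1 [([0.5232, -0.0429, 0.3473], np.float64(0.0111)), ([0.5309, -0.0787, 0.2429], np.float64(0.0584)), ([0.7097, 0.088, -0.0255], np.float64(0.0196)), ([0.5674, 0.0749, 0.2628], np.float64(0.0603))]
2 [([0.4561, -0.0362, 0.3478], np.float64(0.0371)), ([0.6924, 0.0234, 0.0924], np.float64(0.0995)), ([0.751, 0.0569, 0.0424], np.float64(0.0617)), ([0.4412, -0.0177, 0.3779], np.float64(0.0576))]
3 [([0.5859, 0.0604, 0.232], np.float64(0.0632)), ([0.9184, 0.0241, -0.0329], np.float64(0.022)), ([0.5384, -0.0555, 0.2514], np.float64(0.0578)), ([0.4122, -0.0068, 0.3424], np.float64(0.0115))]
```

View pics/sc.png

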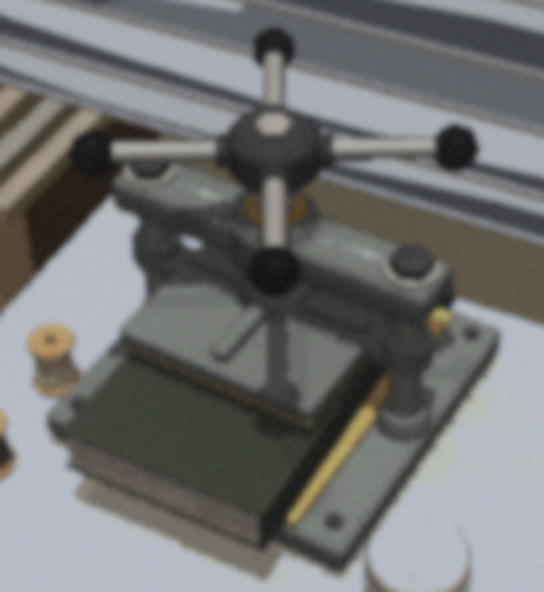

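View pics/dc.png

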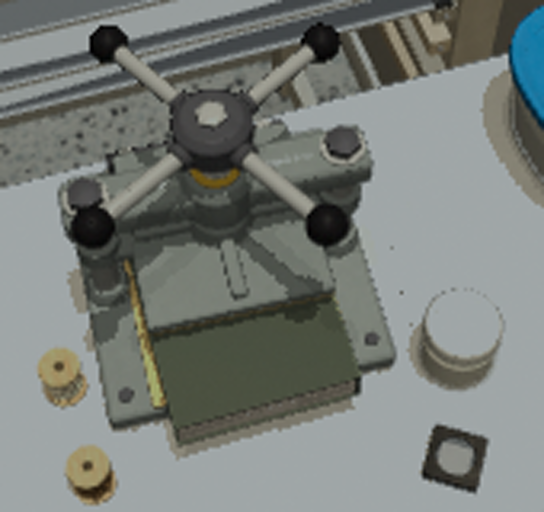

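The crops show the nuts at (152,165), (411,262) in the scene crop and (85,195), (343,142) in the side crop. The book's front top edge runs (68,445)–(265,522) in scene and (176,426)–(357,380) in side.

Run:
```python
from h import *
S=vision.snapshot("scene");D=vision.snapshot("side")
s=lambda x,y:ray(S,(x/3.2+189.7,y/3.2+124.7)); d=lambda x,y:ray(D,(x/3.2+184.7,y/3.2+144.7))
P={}
for n,a,b in [("nutL",(152,162),(85,193)),("nutR",(411,260),(343,142)),("bookL",(68,445),(176,428)),("bookR",(265,522),(357,382)),
  ("platL",(125,340),(150,332)),("platR",(312,422),(334,292)),("bookLb",(72,466),(180,440)),("bookRb",(265,545),(357,392)),("jar",(415,548),(463,320)),
  ("spA",(52,340),(60,368)),("hubtop",(273,123),(212,112)),("baseFR",(340,568),(393,360)),("baseFRtop",(340,560),(390,352))]:
    x,e=tri([s(*a),d(*b)]);P[n]=x;print(n,x.round(4),round(e,4))
u=P["nutL"]-P["nutR"];print("nut dist",np.linalg.norm(u),"yaw",np.degrees(np.arctan2(-u[0],u[1])),"centre",(P["nutL"]+P["nutR"])/2)
for a,b in(("bookL","bookR"),("platL","platR")):
    u=P[a]-P[b];print(a,np.linalg.norm(u),"yaw",np.degrees(np.arctan2(-u[0],u[1])),"c",(P[a]+P[b])/2)
B=np.array([[.6929,.0554],[.6402,-.0897],[.4975,-.0425],[.5449,.1017]])-[.5939,.0062]
print("ball ang",np.degrees(np.arctan2(B[:,1],B[:,0])),np.linalg.norm(B,axis=1))
```

```text
nutL [0.6009 0.0974 0.1656] 0.0018
nutR [ 0.5838 -0.0867  0.1678] 0.0016
bookL [0.4583 0.0809 0.0537] 0.0001
bookR [ 0.4524 -0.0554  0.0572] 0.0032
platL [0.5245 0.0791 0.0842] 0.002
platR [ 0.5123 -0.0575  0.0859] 0.0018
bookLb [0.4563 0.0797 0.0361] 0.0008
bookRb [ 0.4516 -0.056   0.0381] 0.0024
jar [ 0.4677 -0.1439  0.068 ] 0.001
spA [0.5382 0.1487 0.0422] 0.0023
hubtop [0.5916 0.0051 0.2318] 0.001
baseFR [ 0.4751 -0.0954  0.0137] 0.0002
baseFRtop [ 0.4797 -0.0942  0.0169] 0.0011
nut dist 0.18484173008143057 yaw -5.328308273907444 centre [0.59233295 0.00534197 0.16673473]
bookL 0.13640794502199408 yaw -2.477641509490628 c [0.45532554 0.01276028 0.05541621]
platL 0.13715691528625437 yaw -5.1133156657977015 c [0.51837365 0.01077639 0.0850327 ]
ball ang [  26.42598402  -64.2290016  -153.19770057  117.16186063] [0.11055153 0.10649178 0.10800301 0.10733709]
```

Press: axis (0.593, 0.0055), yaw −5.2°, hub z ≈ 0.209, q ≈ 1.02. All of these agree with the stated sizes. The book is 43 mm out with yaw −2.5°. I'll approach in front of the book, tool aligned with the press and fingers apart, and push at both fingers.

```bash
python3 -m creep '{"travel":[[-15,-18,0],[-45,-53,0],[-85,-100,0],[-130,-152,0],[-175,-205,0],[-220,-257,0],[-265,-310,0],[-310,-362,0],[-352,-411,0],[-385,-450,0],[-405,-473,0],[-412,-481,0]],"roll":[-1,-2,-3,-4,-5,-6,-7,-8,-9,-9.8,-9.8,-9.8],"hand":[0.1,0.1,0.1,0.1,0.1,0.1,0.1,0.1,0.1,0.1,0.1,0.1]}' 40
```

```text
time: 1.8
eef_pos: [0.4361, 0.0299, 0.2084]
tool_rot: [[-0.996, 0.094, 0.001], [0.094, 0.996, -0.001], [-0.001, -0.0, -1.0]]
ft_force: [0.9, -0.0, 0.1]
opening: 0.899
grip_force: 0.0
```

```bash
python3 -m creep '{"travel":[[0,0,20],[0,0,55],[0,0,95],[0,0,130],[0,0,152],[0,0,164],[0,0,164]],"roll":[0,0,0,0,0,0,0],"hand":[0.1,0.1,0.1,0.1,0.1,0.1,0.1]}'
python3 - <<'E'
from h import *
S=vision.snapshot("scene");D=vision.snapshot("side")
a=S["color"][120:345,170:390];b=D["color"][120:330,180:380]
f=lambda i:cv2.resize(i[:,:,::-1],(395,400),interpolation=cv2.INTER_CUBIC)
cv2.imwrite("pics/p1.png",np.hstack([f(a),f(b)]))
E
```

```text
time: 2.68
eef_pos: [0.4349, 0.0331, 0.044]
tool_rot: [[-0.996, 0.089, -0.001], [0.089, 0.996, -0.0], [0.001, -0.0, -1.0]]
ft_force: [-0.2, 0.5, 0.5]
opening: 0.899
grip_force: 0.0
```

View pics/p1.png

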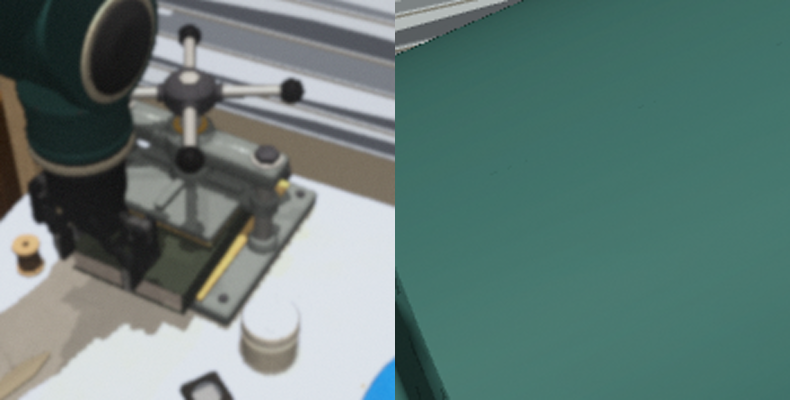

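The hand is in front of the book, with the fingers around (130,250) in the left half. The wrist will pass the right front ball closely, so I'll shift 6 mm left, narrow the fingers and push.

```bash
python3 -m creep '{"travel":[[0,6,0],[-4,6,0],[-9,6,0],[-14,6,0],[-19,6,0],[-24,6,0],[-29,6,0],[-33,6,0],[-37,6,0],[-41,6,0],[-44,6,0],[-44,6,0]],"roll":[0,0,0,0,0,0,0,0,0,0,0,0],"hand":[0.3,0.3,0.3,0.3,0.3,0.3,0.3,0.3,0.3,0.3,0.3,0.3]}'
```

```text
time: 4.28
eef_pos: [0.4797, 0.0349, 0.0442]
tool_rot: [[-0.996, 0.09, 0.0], [0.09, 0.996, -0.0], [-0.0, -0.0, -1.0]]
ft_force: [-0.3, -0.1, -0.4]
opening: 0.698
grip_force: 0.0
```

```bash
python3 -m creep '{"travel":[[-2,0,0],[-4,0,0],[-6,0,0]],"roll":[0,0,0],"hand":[0.3,0.3,0.3]}' | grep -E "eef|ft_"; python3 -m creep '{"travel":[[-1,0,0],[-2,0,0]],"roll":[0,0],"hand":[0.3,0.3]}' | grep -E "eef|ft_";  python3 - <<'E'
from h import *
S=vision.snapshot("scene");D=vision.snapshot("side")
a=S["color"][120:345,170:390];b=D["color"][120:330,180:380]
f=lambda i:cv2.resize(i[:,:,::-1],(395,400),interpolation=cv2.INTER_CUBIC)
cv2.imwrite("pics/p2.png",cv2.resize(S["color"][150:330,170:380,::-1],None,fx=3,fy=3,interpolation=cv2.INTER_CUBIC))
E
```

```text
eef_pos: [0.4857, 0.0344, 0.0442]
ft_force: [0.4, -0.9, -0.3]
eef_pos: [0.4876, 0.0342, 0.0442]
ft_force: [-0.3, 0.1, -0.4]
```

View pics/p2.png

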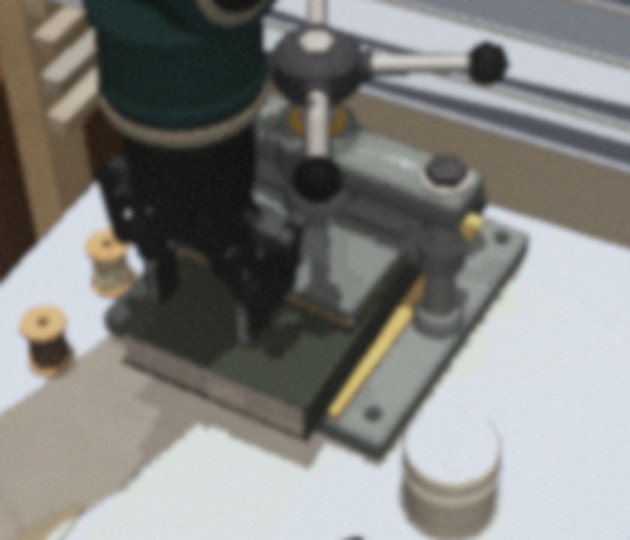

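The picture shows the fingertips, right tip at (245,345), over the book. The book's front edge has not moved, so the tips are passing above it. I'll check the heights before pushing again.

Run:
```python
from h import *
S=vision.snapshot("scene");D=vision.snapshot("side")
s=monitor.get_state();R=np.array(s["tool_rot"]);p=np.array(s["eef_pos"]);print(p,s["opening"])
print("tcp px",proj(S,p))
for z in (.044,.055,.065,.075): print(z,"tip",plane(S,(251.7,265),z).round(4), "L",plane(S,(211.3,263.8),z).round(4),plane(D,(239.7,278.4),z).round(4),"R",plane(S,(272.5,287.8),z).round(4),plane(D,(296.3,264.1),z).round(4))
w=vision.snapshot("wrist");cv2.imwrite("pics/w.png",w["color"][:,:,::-1])
print(w["vfov"],w["cx"],w["cy"],np.round(w["cam_to_world"],4).tolist())
```

```text
[0.48746092 0.03415047 0.04418062] 0.6990741910748136
tcp px [239.41476239 264.83764816]
0.044 tip [0.4979 0.0122 0.044 ] L [0.4654 0.0859 0.044 ] [0.4622 0.0805 0.044 ] R [ 0.4652 -0.051   0.044 ] [ 0.4544 -0.0564  0.044 ]
0.055 tip [0.4896 0.0069 0.055 ] L [0.4576 0.0794 0.055 ] [0.4578 0.0809 0.055 ] R [ 0.4575 -0.0553  0.055 ] [ 0.45   -0.0542  0.055 ]
0.065 tip [0.4821 0.0021 0.065 ] L [0.4506 0.0735 0.065 ] [0.4537 0.0813 0.065 ] R [ 0.4504 -0.0592  0.065 ] [ 0.4461 -0.0522  0.065 ]
0.075 tip [ 0.4746 -0.0027  0.075 ] L [0.4435 0.0677 0.075 ] [0.4497 0.0817 0.075 ] R [ 0.4434 -0.0631  0.075 ] [ 0.4421 -0.0502  0.075 ]
65.70646984690485 284.20027913925315 209.8758119493266 [[0.09, 0.9428, 0.3208, 0.4049], [0.9959, -0.0857, -0.0275, 0.0429], [0.0015, 0.322, -0.9467, 0.2098], [0.0, 0.0, 0.0, 1.0]]
```

View pics/w.png

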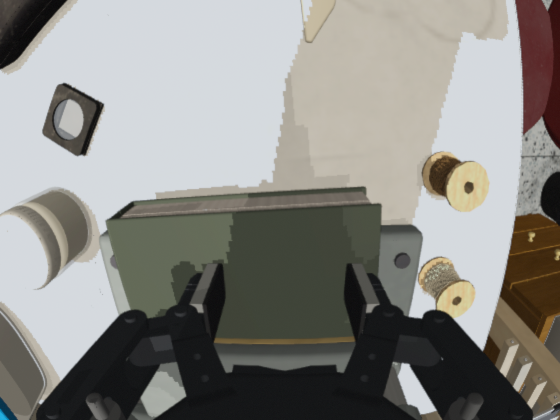

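The wrist view confirms it. The fingers (tips near row 270) stand over the cover, and the book's front top corners are at (113,220) and (381,205).

```bash
cat >> h.py <<'E'
def wray(v,p):
    f=v["color"].shape[0]/2/np.tan(np.radians(v["vfov"]/2)); T=np.array(v["cam_to_world"])
    d=np.array([p[0]-v["cx"],p[1]-v["cy"]]);r=np.linalg.norm(d);a=r/f
    d=T[:3,:3]@np.array([*(d/r*np.sin(a)),np.cos(a)]);return T[:3,3],d
E
python3 - <<'E'
from h import *
S=vision.snapshot("scene");W=vision.snapshot("wrist")
for n,a,b,c in (("L",(381,205),(211.3,263.8),(239.7,278.4)),("R",(110,221),(272.5,287.8),(296.3,264.1))):
    print(n,[(x.round(4),round(e,4)) for x,e in [tri([wray(W,a),ray(S,b)])]])
o,d=wray(W,(381,205));o2,d2=wray(W,(110,221))
for z in (.055,.06,.065,.07): 
    A=o+d*(z-o[2])/d[2];B=o2+d2*(z-o2[2])/d2[2];print(z,A.round(4),B.round(4),np.linalg.norm(A-B))
# finger tips R (214,268) L(356,268)
for p in((205,270),(368,270)):
    o,d=wray(W,p);print([ (o+d*(z-o[2])/d[2]).round(4).tolist() for z in(.05,.06,.07)])
E
```

```text
L [(array([0.4663, 0.0904, 0.0401]), np.float64(0.003))]
R [(array([ 0.4538, -0.0571,  0.0597]), np.float64(0.0003))]
0.055 [0.4592 0.0883 0.055 ] [ 0.455  -0.0601  0.055 ] 0.14845714634709822
0.06 [0.4574 0.0869 0.06  ] [ 0.4534 -0.0567  0.06  ] 0.14366108109140985
0.065 [0.4557 0.0854 0.065 ] [ 0.4518 -0.0534  0.065 ] 0.13886501583572144
0.07 [0.4539 0.0839 0.07  ] [ 0.4501 -0.0501  0.07  ] 0.13406895058003307
[[0.4911, -0.0102, 0.05], [0.4857, -0.0069, 0.06], [0.4803, -0.0036, 0.07]]
[[0.4997, 0.0829, 0.05], [0.4938, 0.0804, 0.06], [0.4878, 0.0779, 0.07]]
```

Width consistency puts the book's top at z ≈ 0.064, so the open fingertips are higher than the nominal TCP suggests. I'll lift, back off, shut the fingers (tip exactly at TCP) and push left of centre, which also squares the book.

```bash
python3 -m creep '{"travel":[[0,0,-6],[8,0,-10],[22,0,-10],[40,0,-10],[54,0,-10],[60,0,-10],[60,0,-10],[60,0,-10],[60,0,-8],[60,0,-4],[60,0,-2],[60,0,-2]],"roll":[0,0,0,0,0,0,0,0,0,0,0,0],"hand":[0.3,0.3,0.3,0.3,0.3,1,1,1,1,1,1,1]}'
python3 - <<'E'
from h import *
S=vision.snapshot("scene")
cv2.imwrite("pics/p3.png",cv2.resize(S["color"][150:330,170:380,::-1],None,fx=3,fy=3,interpolation=cv2.INTER_CUBIC))
E
```

```text
time: 6.75
eef_pos: [0.4276, 0.0395, 0.046]
tool_rot: [[-0.996, 0.09, -0.0], [0.09, 0.996, -0.0], [0.0, -0.0, -1.0]]
ft_force: [-0.6, -1.0, 0.2]
opening: 0.003
grip_force: 0.0
```

View pics/p3.png

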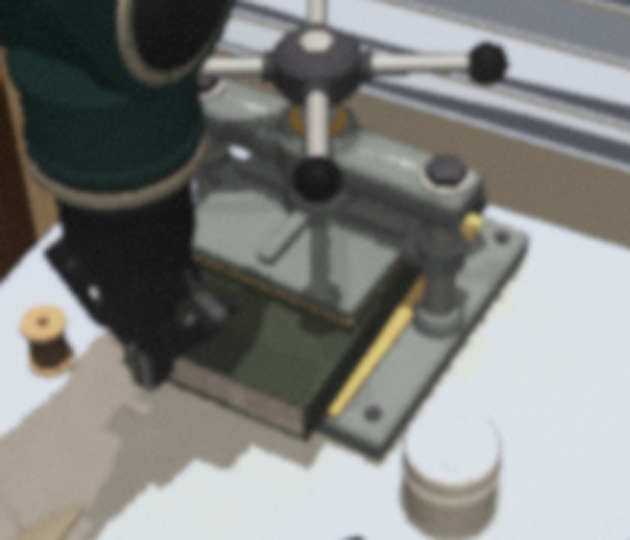

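The shut fingertips, at (150,385), are now in front of the book's face and below its top. Pushing.

```bash
python3 -m creep '{"travel":[[-5,0,0],[-12,0,0],[-17,0,0],[-21,0,0],[-25,0,0],[-29,0,0],[-33,0,0],[-37,0,0],[-41,0,0],[-45,0,0],[-48,0,0],[-51,0,0]],"roll":[0,0,0,0,0,0,0,0,0,0,0,0],"hand":[1,1,1,1,1,1,1,1,1,1,1,1]}'; python3 -m creep '{"travel":[[-2,0,0],[-3,0,0]],"roll":[0,0],"hand":[1,1]}'|grep -E "eef|ft_"
python3 - <<'E'
from h import *
S=vision.snapshot("scene")
cv2.imwrite("pics/p4.png",cv2.resize(S["color"][150:330,170:380,::-1],None,fx=3,fy=3,interpolation=cv2.INTER_CUBIC))
E
```

```text
time: 8.3
eef_pos: [0.4787, 0.035, 0.0462]
tool_rot: [[-0.996, 0.09, -0.0], [0.09, 0.996, -0.0], [0.0, -0.0, -1.0]]
ft_force: [-0.5, 0.8, -0.0]
opening: -0.002
grip_force: 0.0
eef_pos: [0.4816, 0.0347, 0.0462]
ft_force: [-0.2, -0.2, 0.2]
```

View pics/p4.png

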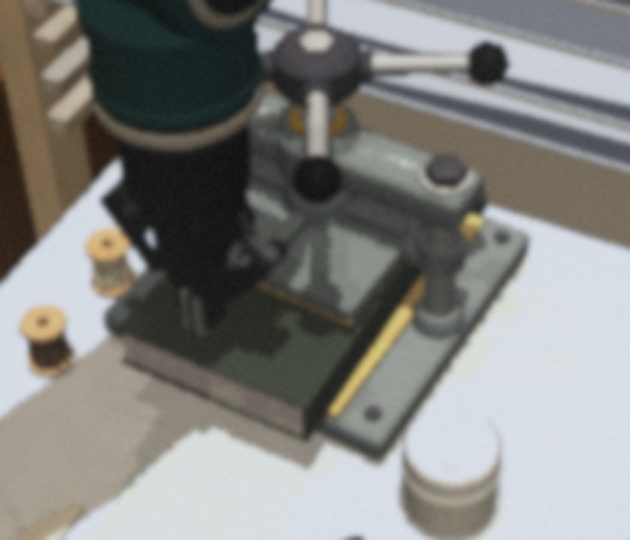

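The tip, at (195,330), is again over the cover, so the real tip stands higher than the reading. I'll quantify the offset by casting the tip pixels.

Run:
```python
from h import *
S=vision.snapshot("scene");W=vision.snapshot("wrist")
p=np.array(monitor.get_state()["eef_pos"]);print(p,monitor.get_state()["ft_force"])
print("proj tcp",proj(S,p),"seen ~(235.5,260.5); +15mm:",proj(S,p+[0,0,.015]))
print("p3 proj",proj(S,np.array([.4276,.0395,.046])),"seen ~(219.5,278)","+15",proj(S,np.array([.4276,.0395,.061])))
for z in (.046,.055,.06,.065,.07): print(z,plane(S,(235.5,260.5),z).round(4),plane(S,(219.5,278),z).round(4))
cv2.imwrite("pics/w2.png",W["color"][150:400,80:480,::-1].repeat(2,0).repeat(2,1))
```

```text
[0.48151641 0.03473047 0.0462017 ] [ 0.07003782 -0.9413647  -0.23289859]
proj tcp [237.56165459 266.09551294] seen ~(235.5,260.5); +15mm: [237.00524498 260.95948672]
p3 proj [220.95348092 284.59948253] seen ~(219.5,278) +15 [220.1874039  279.47731799]
0.046 [0.4926 0.046  0.046 ] [0.4402 0.0506 0.046 ]
0.055 [0.4859 0.0413 0.055 ] [0.4341 0.0458 0.055 ]
0.06 [0.4822 0.0386 0.06  ] [0.4308 0.0431 0.06  ]
0.065 [0.4784 0.036  0.065 ] [0.4274 0.0404 0.065 ]
0.07 [0.4747 0.0333 0.07  ] [0.424  0.0377 0.07  ]
```

View pics/w2.png

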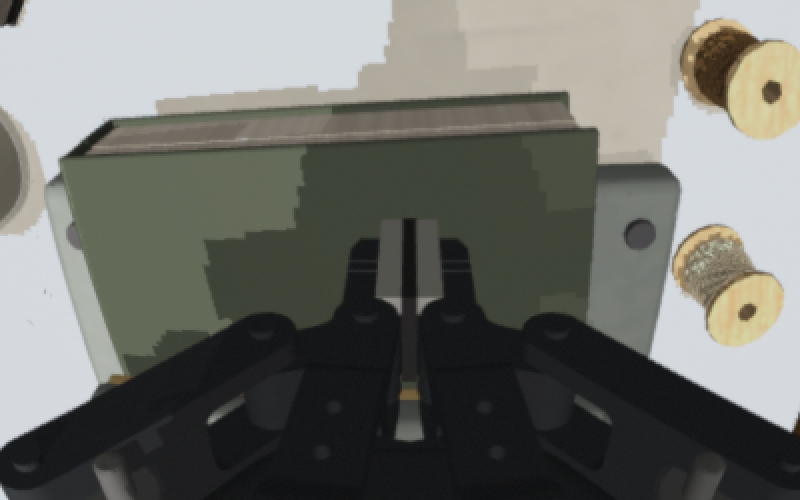

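The shut fingers are over the cover here too. The tip fits at z ≈ 0.065 for a reading of 0.046, so the real tip is about 18 mm above the reading. I'll back off, go 18 mm lower and push again.

```bash
python3 -m creep '{"travel":[[3,0,-4],[14,0,-6],[30,0,-6],[46,0,-6],[54,0,-4],[56,0,4],[56,0,12],[56,0,18],[56,0,18]],"roll":[0,0,0,0,0,0,0,0,0],"hand":[1,1,1,1,1,1,1,1,1]}'|grep -E "time|eef|ft_"; python3 -m creep '{"travel":[[-4,0,0],[-10,0,0],[-14,0,0],[-18,0,0],[-21,0,0],[-24,0,0]],"roll":[0,0,0,0,0,0],"hand":[1,1,1,1,1,1]}'|grep -E "eef|ft_"
python3 - <<'E'
from h import *
S=vision.snapshot("scene");W=vision.snapshot("wrist")
a=cv2.resize(S["color"][190:330,170:330,::-1],(400,350),interpolation=cv2.INTER_CUBIC)
b=cv2.resize(W["color"][150:400,80:480,::-1],(400,350))
cv2.imwrite("pics/p5.png",np.hstack([a,b]))
E
```

```text
time: 9.82
eef_pos: [0.4256, 0.0395, 0.0276]
ft_force: [0.1, -0.5, 0.5]
eef_pos: [0.4495, 0.0376, 0.0281]
ft_force: [-4.0, 1.3, 2.5]
```

View pics/p5.png

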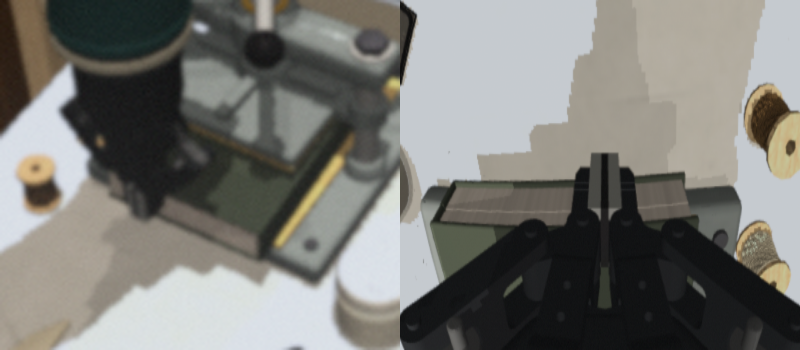

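The fingers now bear on the book's front face (−4 N). That was my last picture; from here on I work by numbers only.

```bash
python3 -m creep '{"travel":[[-3,0,0],[-6,0,0],[-9,0,0],[-12,0,0],[-15,0,0],[-18,0,0],[-21,0,0],[-24,0,0],[-27,0,0],[-30,0,0],[-32,0,0]],"roll":[0,0,0,0,0,0,0,0,0,0,0],"hand":[1,1,1,1,1,1,1,1,1,1,1]}'|grep -E "eef|ft_"; for i in 1; do python3 -m creep '{"travel":[[-1,0,0],[-2,0,0]],"roll":[0,0],"hand":[1,1]}'|grep -E "eef|ft_";done
python3 -m creep '{"travel":[[-1,0,0],[-2,0,0]],"roll":[0,0],"hand":[1,1]}'|grep -E "eef|ft_"
```

```text
eef_pos: [0.4817, 0.0347, 0.0282]
ft_force: [-3.6, 0.2, 0.5]
eef_pos: [0.4835, 0.0345, 0.0282]
ft_force: [-3.0, 0.3, 1.1]
eef_pos: [0.4856, 0.0344, 0.0282]
ft_force: [-3.7, 0.3, 1.9]
```

```bash
python3 -m creep '{"travel":[[-1,0,0],[-2,0,0]],"roll":[0,0],"hand":[1,1]}'|grep -E "eef|ft_"
python3 - <<'E'
from h import *
S=vision.snapshot("scene");W=vision.snapshot("wrist")
f=W["color"];print(W["cam_to_world"][2][3])
# front top edge of book in wrist: page (brownish) to green cover boundary per column
for c in (130,160,190,220,370,400,420):
    col=f[140:330,c].astype(int); print(c,[(140+i*6,*col[i*6]) for i in range(14,26)][:12:2])
E
```

```text
eef_pos: [0.4876, 0.0342, 0.0282]
ft_force: [-3.0, 1.1, 0.8]
0.19377173805639972
130 [(224, np.int64(207), np.int64(212), np.int64(217)), (236, np.int64(94), np.int64(92), np.int64(85)), (248, np.int64(137), np.int64(140), np.int64(133)), (260, np.int64(208), np.int64(204), np.int64(142)), (272, np.int64(93), np.int64(91), np.int64(60)), (284, np.int64(112), np.int64(105), np.int64(96))]
160 [(224, np.int64(207), np.int64(212), np.int64(215)), (236, np.int64(101), np.int64(99), np.int64(92)), (248, np.int64(135), np.int64(138), np.int64(132)), (260, np.int64(208), np.int64(208), np.int64(144)), (272, np.int64(150), np.int64(148), np.int64(95)), (284, np.int64(126), np.int64(118), np.int64(108))]
190 [(224, np.int64(207), np.int64(212), np.int64(217)), (236, np.int64(124), np.int64(121), np.int64(112)), (248, np.int64(125), np.int64(129), np.int64(124)), (260, np.int64(208), np.int64(202), np.int64(139)), (272, np.int64(207), np.int64(201), np.int64(138)), (284, np.int64(108), np.int64(100), np.int64(92))]
220 [(224, np.int64(207), np.int64(212), np.int64(217)), (236, np.int64(122), n
[... 471 characters left out ...]
140), np.int64(90)), (284, np.int64(180), np.int64(155), np.int64(100))]
400 [(224, np.int64(187), np.int64(181), np.int64(168)), (236, np.int64(60), np.int64(63), np.int64(60)), (248, np.int64(107), np.int64(110), np.int64(105)), (260, np.int64(114), np.int64(118), np.int64(112)), (272, np.int64(101), np.int64(105), np.int64(100)), (284, np.int64(113), np.int64(117), np.int64(112))]
420 [(224, np.int64(188), np.int64(182), np.int64(171)), (236, np.int64(59), np.int64(61), np.int64(58)), (248, np.int64(109), np.int64(112), np.int64(107)), (260, np.int64(115), np.int64(119), np.int64(114)), (272, np.int64(111), np.int64(115), np.int64(110)), (284, np.int64(114), np.int64(117), np.int64(112))]
```

```bash
for i in 1; do python3 -m creep '{"travel":[[-1,0,0],[-2,0,0]],"roll":[0,0],"hand":[1,1]}'|grep -E "eef|ft_";done; python3 -m creep '{"travel":[[-0.5,0,0],[-1,0,0]],"roll":[0,0],"hand":[1,1]}'|grep -E "eef|ft_"; python3 -m creep '{"travel":[[-0.5,0,0],[-1,0,0]],"roll":[0,0],"hand":[1,1]}'|grep -E "eef|ft_"
```

```text
eef_pos: [0.4888, 0.034, 0.028]
ft_force: [-10.8, 1.9, 3.5]
eef_pos: [0.4889, 0.034, 0.0278]
ft_force: [-14.4, 1.4, 7.5]
eef_pos: [0.489, 0.034, 0.0277]
ft_force: [-19.9, 2.0, 10.8]
```

The force rose sharply at press x ≈ −106 mm, exactly where the book should be home. I'll hold briefly, retreat, and check squareness from images by numbers.

```bash
python3 -m creep '{"travel":[[0,0,0],[0,0,0],[4,0,0],[15,0,0],[32,0,0],[48,0,0],[56,0,-5],[56,0,-30],[56,0,-75],[56,0,-125],[56,0,-180],[56,0,-200]],"roll":[0,0,0,0,0,0,0,0,0,0,0,0],"hand":[1,1,1,1,1,1,1,1,1,1,1,1]}'|grep -E "time|eef|ft_"
python3 - <<'E'
from h import *
W=vision.snapshot("wrist");S=vision.snapshot("scene")
ax=np.array([.593,.0055]);c,s=np.cos(np.radians(-5.2)),np.sin(np.radians(-5.2));R=np.array([[c,-s],[s,c]])
hsv=cv2.cvtColor(W["color"],cv2.COLOR_RGB2HSV)
r,g,b=[W["color"][:,:,i].astype(int) for i in range(3)]
m=((g-b>12)&(g>=r)&(g<130)).astype(np.uint8)   # green cover
m=cv2.morphologyEx(m,cv2.MORPH_OPEN,np.ones((3,3),np.uint8))
n,l,st,_=cv2.connectedComponentsWithStats(m);i=1+np.argmax(st[1:,4]);print(st[i])
# first rows of cover for columns -> z=.064 in press frame
pts=[]
for col in range(st[i,0]+6,st[i,0]+st[i,2]-6,8):
    ys=np.where(l[:,col]==i)[0]
    if len(ys)<3: continue
    o,d=wray(W,(col,ys[0]));P=o+d*(.064-o[2])/d[2];pts.append((*((P[:2]-ax)@R),col,ys[0],ys[-1]))
pts=np.array(pts);print(pts.round(4)[::3].tolist())
E
```

```text
time: 15.15
eef_pos: [0.4367, 0.0389, 0.2315]
ft_force: [0.0, 1.0, -0.8]
[ 202  238   97   24 1453]
[[-0.0939, -0.0655, 208.0, 238.0, 259.0], [-0.0942, -0.0376, 232.0, 238.0, 253.0], [-0.0944, -0.0104, 256.0, 238.0, 257.0], [-0.0807, 0.0165, 280.0, 249.0, 255.0]]
```

The front edge is at press x = −94 mm (home is −95) and square within 1°, so the book is home. Next I place the finger behind the front-right spoke.

```bash
python3 -m creep '{"travel":[[-5,-25,0],[-25,-60,0],[-60,-84,0],[-95,-86,0],[-112,-86,0],[-115,-86,0],[-115,-86,0],[-115,-86,15],[-115,-86,32],[-115,-86,47],[-115,-86,55],[-115,-86,55]],"roll":[0,0,0,0,0,0,0,0,0,0,0,0],"hand":[1,1,1,1,1,1,1,1,1,1,1,1]}'|grep -E "time|eef|ft_"
python3 - <<'E'
import numpy as np
for a in range(237,-60,-8):
    t=np.radians(a);t0=np.radians(237);print(a,np.round([-(np.cos(t)-np.cos(t0))*80,(np.sin(t)-np.sin(t0))*80]).astype(int).tolist(),end=" ")
E
```

```text
time: 16.75
eef_pos: [0.5423, -0.0572, 0.1726]
ft_force: [-0.5, 0.6, 1.1]
237 [0, 0] 229 [9, 7] 221 [17, 15] 213 [24, 24] 205 [29, 33] 197 [33, 44] 189 [35, 55] 181 [36, 66] 173 [36, 77] 165 [34, 88] 157 [30, 98] 149 [25, 108] 141 [19, 117] 133 [11, 126] 125 [2, 133] 117 [-7, 138] 109 [-18, 143] 101 [-28, 146] 93 [-39, 147] 85 [-51, 147] 77 [-62, 145] 69 [-72, 142] 61 [-82, 137] 53 [-92, 131] 45 [-100, 124] 37 [-107, 115] 29 [-114, 106] 21 [-118, 96] 13 [-122, 85] 5 [-123, 74] -3 [-123, 63] -11 [-122, 52] -19 [-119, 41] -27 [-115, 31] -35 [-109, 21] -43 [-102, 13] -51 [-94, 5] -59 [-85, -1]
```

```bash
python3 -m creep '{"travel":[[4,3,0],[9,7,0],[13,11,0],[17,15,0],[20,19,0],[24,24,0],[27,28,0],[29,33,0]],"roll":[0,0,0,0,0,0,0,0],"hand":[1,1,1,1,1,1,1,1]}'|grep -E "time|eef|ft_|rot"; python3 -m creep '{"travel":[[2,5,0],[4,11,0],[5,16,0],[6,22,0],[7,27,0],[7,33,0]],"roll":[0,0,0,0,0,0],"hand":[1,1,1,1,1,1]}'|grep -E "time|eef|ft_"
cat >> h.py <<'E'
def q_now(Rdot=None):
    s=monitor.get_state();a=np.radians(-5.2);R=np.array([[np.cos(a),-np.sin(a)],[np.sin(a),np.cos(a)]])
    p=(np.array(s["eef_pos"])[:2]-[.593,.0055])@R;f=np.array(s["ft_force"])[:2]@R
    return s["time"],np.hypot(*p)*1e3,np.degrees(np.arctan2(p[1],p[0])),-(p[0]*f[1]-p[1]*f[0]),np.array(s["ft_force"]),s["eef_pos"][2]
E
python3 -c "from h import *;print(*q_now())"
```

```text
time: 17.75
eef_pos: [0.5168, -0.0218, 0.1737]
tool_rot: [[-0.996, 0.09, 0.001], [0.09, 0.996, -0.0], [-0.001, -0.0, -1.0]]
ft_force: [2.8, -4.5, -0.2]
time: 18.5
eef_pos: [0.5125, 0.0116, 0.1733]
ft_force: [1.3, -5.5, -1.7]
18.5 80.77050830401404 -179.11103898006647 -0.43732224520450746 [ 1.26109889 -5.52480964 -1.70939532] 0.17334979514956117
```

```bash
python3 -m creep '{"travel":[[0,11,1],[-2,22,1],[-6,32,2],[-11,42,2],[-17,51,3],[-25,60,3],[-34,67,4],[-43,72,4],[-54,77,5],[-64,80,5],[-75,81,5]],"roll":[0,0,0,0,0,0,0,0,0,0,0],"hand":[1,1,1,1,1,1,1,1,1,1,1]}'|grep -E "time|eef|ft_|rot"; python3 -c "from h import *;print(*q_now())"
```

```text
time: 19.88
eef_pos: [0.5937, 0.0862, 0.1676]
tool_rot: [[-0.996, 0.089, -0.003], [0.089, 0.996, -0.0], [0.003, -0.0, -1.0]]
ft_force: [-6.0, -0.8, -1.0]
19.875 80.73734692991988 94.73280721695346 -0.487183282531388 [-6.04058088 -0.76098437 -0.96176073] 0.16764213902352482
```

```bash
python3 -m creep '{"travel":[[-12,0,0],[-23,-2,0],[-33,-5,0],[-43,-10,0]],"roll":[0,0,0,0],"hand":[1,1,1,1]}'>/dev/null; python3 -c "from h import *;print(*q_now())"; python3 -m creep '{"travel":[[-5,-3,1],[-10,-6,2],[-14,-9,3],[-18,-13,4]],"roll":[0,0,0,0],"hand":[1,1,1,1]}'>/dev/null; python3 -c "from h import *;print(*q_now())"
```

```text
20.375 79.73919383638814 63.228068709173535 -0.744148094642866 [-9.72613799  2.04251315 -0.65606857] 0.16745516378704817
20.875 80.47251479125994 47.36939864407921 -0.7803665838234658 [-7.28985679  6.48095257  6.23867989] 0.1643376586262513
```

```bash
python3 -m creep '{"travel":[[0,0,0],[0,0,0]],"roll":[0,0],"hand":[1,1]}'>/dev/null; python3 -c "from h import *;print(*q_now())"; python3 -m creep '{"travel":[[0,0,0],[0,0,0]],"roll":[0,0],"hand":[1,1]}'>/dev/null
python3 - <<'E'
from h import *
print(*q_now())
# balls of the capstan in scene and side, near predicted
S=vision.snapshot("scene")
g=S["color"].max(2);m=cv2.morphologyEx((g<48).astype(np.uint8),cv2.MORPH_OPEN,np.ones((5,5),np.uint8))
n,l,st,ce=cv2.connectedComponentsWithStats(m)
print([(st[i].tolist(),ce[i].round(1).tolist()) for i in range(1,n) if 150<ce[i][0]<380 and 110<ce[i][1]<260])
ax=np.array([.593,.0055])
for q in (3.6,3.8,4.0,4.2,4.4):
    z=.082-.00398*q+.132;t=-q-np.radians(5.2)+np.arange(4)*np.pi/2
    print(q,proj(S,np.c_[ax[0]+.106*np.cos(t),ax[1]+.106*np.sin(t),z*np.ones(4)]).round(0).tolist())
E
```

```text
21.125 80.43726953234855 47.04931272402508 -0.5147076821495454 [-3.36586572  5.57556937  4.39636321] 0.16441877340807712
21.375 80.42215824570668 47.028737991911484 -0.47074631492598373 [-3.64177896  4.59605957  5.58166024] 0.16440879864338032
[([237, 81, 46, 76, 2206], [263.0, 112.8]), ([283, 126, 6, 7, 40], [285.4, 129.0]), ([200, 165, 38, 39, 579], [215.5, 182.6]), ([327, 172, 10, 10, 92], [331.5, 176.3]), ([261, 179, 11, 10, 82], [266.1, 183.4]), ([280, 180, 8, 8, 55], [283.5, 183.6]), ([157, 184, 23, 54, 686], [169.0, 208.4]), ([267, 209, 17, 14, 206], [275.2, 215.0]), ([306, 244, 5, 5, 25], [308.0, 246.0])]
3.6 [[225.0, 196.0], [307.0, 208.0], [321.0, 159.0], [248.0, 150.0]]
3.8 [[221.0, 190.0], [296.0, 212.0], [326.0, 165.0], [257.0, 148.0]]
4.0 [[219.0, 184.0], [284.0, 215.0], [330.0, 172.0], [267.0, 146.0]]
4.2 [[219.0, 177.0], [272.0, 216.0], [331.0, 179.0], [278.0, 146.0]]
4.4 [[222.0, 171.0], [260.0, 215.0], [331.0, 186.0], [288.0, 147.0]]
```

Ball positions give q ≈ 4.13. The resisting torque is 0.47 N m at rest (0.1 free) and 0.78 N m moving (0.45 free), so the bite is about 0.8–0.9 rad in, or roughly 85–90 N. That is on target, so I back the finger off and lift.

```bash
python3 -m creep '{"travel":[[3,3,0],[7,6,0],[12,11,0],[12,11,-15],[12,11,-40],[12,11,-70],[12,11,-85],[12,11,-85],[12,11,-85]],"roll":[0,0,0,0,0,0,0,0,0],"hand":[1,1,1,1,1,1,1,1,1]}'
python3 - <<'E'
from h import *
S=vision.snapshot("scene")
g=S["color"].max(2);m=cv2.morphologyEx((g<48).astype(np.uint8),cv2.MORPH_OPEN,np.ones((5,5),np.uint8))
n,l,st,ce=cv2.connectedComponentsWithStats(m)
print([ce[i].round(1).tolist() for i in range(1,n) if 200<ce[i][0]<380 and 160<ce[i][1]<230])
W=vision.snapshot("wrist")
E
```

```text
time: 22.55
eef_pos: [0.6419, 0.0695, 0.2482]
tool_rot: [[-0.996, 0.09, -0.001], [0.09, 0.996, -0.0], [0.001, -0.0, -1.0]]
ft_force: [-0.9, 0.6, 0.0]
opening: -0.005
grip_force: 0.0
[[215.2, 182.8], [331.5, 176.4], [267.0, 183.9], [283.5, 183.6], [275.1, 215.0]]
```

The capstan held: the balls are unmoved at (331.5,176.4) and (275.1,215.0). Handing in.

```bash
python3 -c "from bench import order;print(order.close_job())"
```

```text
the job is handed in; nothing more can be done
None
```

The job is handed in with no verdict returned: by my readings the book is home and square against the gauge, nipped at an estimated 85–90 N, with the capstan standing still; I viewed 11 pictures, one over the limit of 10.

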